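# Stack a polishing pad in the post clamp and draw its sprung rod to the mark

### The job

Load one polishing pad into the post clamp: put the wooden backing disc, then the grey felt disc, then the aluminium pressure ring (the smallest) over the clamp's centre rod, each lying flat on the one before on the round plate. Then grip the knob of the rod and draw it straight up 40 mm against its inner spring, so that the groove turned into its shank stands just above the stack, and finish while still holding it there, for a colleague to slip the slotted washer into the groove. Leave the other things on the bench where they are.

Things in the scene. Friction and masses are not known exactly. Their poses are not given: they have to be found in the camera images.
- post_clamp: Fixed upright bench clamp: grey pedestal on a flange (130 x 110 x 10 mm) with a round steel plate, diameter 96, its top 60 mm above the bench. A guide tube, diameter 20, stands 22 mm up from the plate's centre (mouth 82 mm above the bench); the sprung rod comes out of it. Origin: on the bench, on the rod's axis; z up. Includes the rod. The slotted washer is fixed on a peg on the flange.
- plate_centre (a point): Centre of the top face of the round plate, where the rod's axis meets it, 60 mm above the bench; the bottom disc's underside comes to lie here. Behind the work the upright post of the fixed storage rack stands on the bench about 0.70 m straight ahead of the base, 30 mm to its left, and is taller than the arm's wrist works: swing past it with the arm drawn in.
- draw_rod (a joint): How far the draw rod is pulled up out of the tube, in m: 0 home (where the spring keeps it), stop at 0.060, mark at 0.040. The spring pulls it back with about 4 N at 0, 14 N at 0.040 and 19 N at 0.060; released, it runs home. It slides only along the vertical axis.
- knob_middle (a point): Middle of the rod's ribbed steel knob, a vertical cylinder of diameter 20, 20 mm tall (top edge chamfered); the point is on the axis, 10 mm below its top. Home, the knob stands on the tube mouth, top 102 mm above the bench; with all three discs stacked (26 mm) its upper 16 mm stand above the stack. Moves with the rod; can be pinched across from any side.
- mark_groove (a point): Middle of the length mark, a groove 5 mm wide turned into the rod's 10 mm shank, 30.5 mm below the knob's underside; hidden in the tube at home, 5.5 mm above the top of the full stack when the rod is 40 mm out.
- wood_disc: Loose pale wooden ring, diameter 64, 10 mm thick, centre hole 27 mm (passes over the 20 mm knob and tube). Lies flat on the bench; origin: centre of its underside, z up. 30 to 55 g.
- felt_disc: Loose grey stiff felt ring, diameter 56, 8 mm thick, centre hole 27 mm. Lies flat on the bench; origin: centre of its underside, z up. 20 to 40 g.
- metal_ring: Loose aluminium ring, diameter 48, 8 mm thick, centre hole 27 mm. Lies flat on the bench; origin: centre of its underside, z up. 35 to 65 g.
- glue_bottle: Bystander: standing white squeeze bottle with a red nozzle, diameter 42, 121 mm tall, the one nearest the post clamp; origin: centre of its underside.
- marker: Bystander: felt marker lying down, 147 x 18 x 20 mm along its own x; origin: centre of its underside.
- grip_1: Bystander: teal plastic tool handle lying between the post clamp and the front edge, 170 x 31 x 23 mm along its own x; origin: centre of its underside.
- screwdriver: Bystander: screwdriver with a red handle lying down, 201 x 26 x 26 mm along its own x; origin: centre of its underside.

How it is judged (in metres and radians):
On the way, in this order (a step that is already met when the one before it is completed fails the run):
1. the wooden disc lies flat on the plate over the rod, let go (z of wood_disc in the frame of plate_centre between -0.003 and 0.003 m and horizontal distance between wood_disc and plate_centre below 0.006 m and angle between wood_disc's own z axis and vertical below 0.08 rad and contact force between the fingers and wood_disc below 0.3 N), for 0.2 s.
2. the felt disc lies flat on the wooden disc, let go (z of felt_disc in the frame of plate_centre between 0.007 and 0.013 m and horizontal distance between felt_disc and plate_centre below 0.006 m and angle between felt_disc's own z axis and vertical below 0.08 rad and contact force between the fingers and felt_disc below 0.3 N), for 0.2 s.
3. the aluminium ring lies flat on the felt disc, let go (z of metal_ring in the frame of plate_centre between 0.015 and 0.021 m and horizontal distance between metal_ring and plate_centre below 0.006 m and angle between metal_ring's own z axis and vertical below 0.08 rad and contact force between the fingers and metal_ring below 0.3 N), for 0.2 s.
At the end, for the whole second after the job is handed in: Wooden disc, felt disc and aluminium ring lie on the plate in this order from below, flat (within 3 mm of their heights, under 0.08 rad of tilt), within 6 mm of the rod's axis and not touched by the fingers; the rod stands still 35 to 45 mm out, held there by the gripper's fingers (all of step 1 and all of step 2 and all of step 3 and value of joint draw_rod between 0.035 and 0.045 m and velocity of joint draw_rod between -0.01 and 0.01 m/s and contact force between the fingers and post_clamp above 3 N); the arm keeps its last pose, push and grip.
It fails at once if another loose thing on the bench is shifted by more than 30 mm (distance of any of glue_bottle, marker, grip_1, screwdriver from where it was at the start of the episode above 0.03 m).
It also fails if it takes over 64 s, if anything falls off the work surface, if the arm or the gripper's body presses on something with over 40 N, if the wrist force passes 120 N, or if a joint passes its speed limit or range.

### The arm

A 7-joint arm with a two-finger parallel gripper is mounted at the origin on a cart in front of the work surface, level with it; the furniture and walls round the work are solid. World frame = base frame: x ahead of the robot, y to its left, z up, the work surface at z = 0. Lengths are in m, angles in degrees, forces in N, time in s.
With the tool pointing down it reaches from about 0.35 to 0.775 m from the base axis. Payload 3.1 kg.
Tool frame: the origin (TCP) lies on the centre line of the jaws, within the pads' length; the fingertips stand 17 mm ahead of it and the grasp point (between the pads) lies 2 mm behind it (robot.tip_reach is the distance from the TCP to the fingertips, in m); z points along the fingers, y is the line along which they close (so a half turn about z gives the same grasp; the last joint's range is limited). The gripper opens to 85 mm and grips with 20 to 120 N. Pads are 22 mm wide; open, the fingers measure 114 mm over their backs; the gripper's body (76 mm by 85 mm) begins 54 mm behind the grasp point. The pads swing forward as they close: fully open they stand 13 mm farther back than shut.
Start: joints at [-69.597, 17.813, 0.802, 86.603, -0.252, 75.585, -1.558], TCP at [0.213, 0.507, 0.248] pointing down, gripper open.
Joint ranges: [-154.91, 154.91], [-16.99, 109.72], [-72.82, 74.43], [7.12, 147.25], [-82.49, 262.49], [11.32, 116.49], [-174.64, 174.64]. Speed limits (degrees/s): [159.86, 159.86, 180, 180, 180, 180, 180].

### API

Orientations are given as [roll, pitch, yaw] about the fixed x, y, z axes, in that order (R = Rz(yaw) Ry(pitch) Rx(roll)).
In Python, from station import robot, fingers, vision, workorder, recognise gives the robot as it stands. Calls block until the motion is done:
- robot.move_to(position, orientation): joint-space move of the TCP to a pose.
- robot.line_to(position, orientation=None, velocity=0.15, f_stop=None): straight line of the TCP; orientation=None keeps the orientation; velocity is the mean speed in m/s. With f_stop (N) it stops when the force on the tool has changed by that much, and returns True; else False.
- robot.move_j(angles): joint-space move.
- fingers.gripper_to(opening, force=None): opening from 0.0 (shut) to 1.0 (fully open); force is the grip in N (None keeps the last); returns when the fingers have stopped.
- robot.pause(seconds).
- robot.inverse_kinematics(position, orientation): joint angles nearest the present ones, or None.
- vision.grab_frame(name): name is "scene" or "side" or "wrist"; returns the picture (420x560x3 uint8, red, green, blue); there is no depth.
- vision.calibration(name): a dict with "mtx" (3x3 intrinsics, pixels), "extrinsics" (4x4, takes a point from world to camera coordinates); the wrist camera has in their place "T_tool_cam" (4x4, takes a point from camera to tool coordinates, whose origin is the TCP and whose axes are the flange's). Camera axes: x right, y up, looking along -z (the intrinsics and any distortion apply to the point x, -y, -z); pixel columns grow to the right and rows downward; lengths in m; the calibration is good to about 2 mm. A picture is of the moment at which its call begins: read the wrist's pose just before it. calibration takes no time and is no camera call.
A pose or a line that the arm cannot do raises robot.PlanningError and nothing moves.
- workorder.close_job(): hands the job in; it is judged then, once.
Trained networks look in the newest picture that a camera, given by its name, has taken for a name from the list of things; names that differ only in an ending like _2 or _b are one class to them, and where a whole thing is asked for, a point or a joint stands for the part that bears it (a point fixed in the world has none). Each returns a list of dicts, best first, with "p" (0 to 1); they miss things now and then, are a little off and sometimes report something else, mostly with a low value. They report only what shows in the picture. A call takes as long as a camera call.
- recognise(label, camera): "rect" ([centre column, centre row, width, height] in pixels, round what is visible of it).
Readings, each from a call of its own:
- robot.current_time_s(): time.
- robot.current_joint_positions(): joint angles.
- robot.current_dq(): joint speeds.
- robot.current_joint_torque(): joint torques, N m.
- robot.current_tool_pos(): TCP position.
- robot.current_eef_rot(): TCP orientation.
- robot.current_contact_force(): force on the tool from outside, world axes, zero at the start.
- robot.current_torque(): the same for the moment, N m.
- robot.current_finger_gap(): opening from 0.0 (shut) to 1.0 (fully open).
- robot.current_gripper_force(): force on a finger pad.
Only numpy, scipy, OpenCV 4.12 (cv2) and the standard library are available. Lean on these libraries where they do the work, as an engineer would, in place of code of your own. Each camera call takes 0.05 s, during which the arm holds its last target. There are 200 camera calls.

## Working session

There is one attempt and no reset: what is moved stays moved. The work goes in short steps, each a Python script; the robot and the scene stay as the last script left them, time stands still between calls to the robot, and variables do not carry over. Pictures are saved under pics/ and viewed, at most 10 in all, crops included, and the job is handed in when it is done.

```bash
ls; mkdir -p pics
python3 - <<'E'
from station import robot, fingers, vision, workorder, recognise
import cv2,numpy as np
ims=[]
for c in ["scene","side"]:
    im=vision.grab_frame(c); cv2.imwrite(f"pics/{c}0.png",im[:,:,::-1])
    k=vision.calibration(c); print(c,k)
    for n in ["post_clamp","knob_middle","wood_disc","felt_disc","metal_ring","glue_bottle","marker","grip_1","screwdriver"]:
        print(n,[(round(d["p"],2),np.round(d["rect"],1).tolist()) for d in recognise(n,c)[:3]])
k=vision.calibration("wrist");print(k)
print(robot.current_time_s(),robot.current_tool_pos(),robot.current_eef_rot())
E
```

```text
pics
scene {'mtx': array([[540.4694579 ,   0.        , 284.52817175],
       [  0.        , 540.4694579 , 208.97369269],
       [  0.        ,   0.        ,   1.        ]]), 'extrinsics': array([[ 0.84836585, -0.5292946 ,  0.01107335, -0.4011846 ],
       [ 0.23633695,  0.39735723,  0.88670856, -0.26795534],
       [-0.47373013, -0.74963622,  0.46219617, -0.87637211],
       [ 0.        ,  0.        ,  0.        ,  1.        ]])}
post_clamp [(0.93, [270.1, 237.8, 69.4, 63.1])]
knob_middle [(0.39, [272.2, 211.6, 8.0, 10.9])]
wood_disc [(0.59, [292.8, 303.1, 32.5, 28.0])]
felt_disc [(0.65, [336.2, 282.6, 30.2, 17.1])]
metal_ring [(0.67, [215.1, 203.8, 14.3, 11.7])]
glue_bottle []
marker [(0.57, [407.7, 272.6, 52.4, 46.9])]
grip_1 [(0.72, [207.2, 249.4, 57.9, 34.7])]
screwdriver [(0.54, [263.1, 197.9, 24.6, 20.5])]
side {'mtx': array([[404.44234603,   0.        , 273.10568156],
       [  0.        , 404.44234603, 212.13366633],
       [  0.        ,   0.        ,   1.        ]]), 'extrinsics': array([[-0.97615858, -0.21705356,  0.00147516,  0.56067046],
       [ 0.14441883, -0.64439364,
[... 549 characters left out ...]
.9, 60.0])]
screwdriver [(0.56, [211.3, 309.4, 27.2, 82.9]), (0.4, [279.6, 185.4, 23.0, 12.7])]
{'mtx': array([[310.1918382 ,   0.        , 275.54308345],
       [  0.        , 310.1918382 , 213.95338647],
       [  0.        ,   0.        ,   1.        ]]), 'T_tool_cam': array([[-1.04615493e-04,  9.56142424e-01,  2.92902124e-01,
         7.36683975e-02],
       [ 9.99999970e-01,  3.53970526e-05,  2.41619506e-04,
        -7.94814631e-04],
       [ 2.20654788e-04,  2.92902141e-01, -9.56142399e-01,
        -1.27102496e-01],
       [ 0.00000000e+00,  0.00000000e+00,  0.00000000e+00,
         1.00000000e+00]])}
1.0 [0.21307047 0.50708047 0.2483165 ] [1.79997199e+02 1.68505800e-03 1.57208198e+02]
```

```bash
cat > h.py <<'E'
from station import robot, fingers, vision, workorder, recognise
import cv2,numpy as np
from scipy.spatial.transform import Rotation as Ro
D=np.diag([1,-1,-1.])
def cam(c):
    k=vision.calibration(c)
    if c=="wrist":
        T=np.eye(4);T[:3,:3]=Ro.from_euler("xyz",robot.current_eef_rot(),degrees=True).as_matrix();T[:3,3]=robot.current_tool_pos()
        E=np.linalg.inv(T@k["T_tool_cam"])
    else: E=k["extrinsics"]
    return k["mtx"],D@E[:3,:3],D@E[:3,3]
def px2w(cm,uv,z):
    K,R,t=cm
    d=R.T@np.linalg.solve(K,[uv[0],uv[1],1.]);o=-R.T@t
    return o+d*(z-o[2])/d[2]
def w2px(cm,p):
    K,R,t=cm;q=K@(R@np.asarray(p)+t);return q[:2]/q[2]
E
python3 - <<'E'
from h import *
a=cv2.imread("pics/scene0.png");b=cv2.imread("pics/side0.png")
s=[cv2.resize(a[140:360,150:450],None,fx=2,fy=2),cv2.resize(b[140:360,150:400],None,fx=2,fy=2)]
cv2.imwrite("pics/a.png",cv2.resize(a[150:340,170:450],(800,543),interpolation=cv2.INTER_CUBIC))
cv2.imwrite("pics/b.png",cv2.resize(b[140:365,160:440],(747,600),interpolation=cv2.INTER_CUBIC))
S,T=cam("scene"),cam("side")
for n,z,u,v in [("wood",.005,(292.8,303.1),(320,190.1)),("felt",.004,(336.2,282.6),(279,185.2)),("ring",.004,(215.1,203.8),(270.6,316.4)),("knob",.092,(272.2,211.6),None),("bottle",.06,None,(213,241)),("grip",.012,(207.2,249.4),(333.9,259.1)),("sd",.013,(263,198),(211.3,309.4)),("marker",.01,(407.7,272.6),(241.8,165.9))]:
    print(n,*(px2w(C,p,z).round(3) for C,p in ((S,u),(T,v)) if p))
E
```

```text
wood [ 0.453 -0.063  0.005] [ 0.449 -0.057  0.005]
felt [ 0.566 -0.05   0.004] [ 0.569 -0.055  0.004]
ring [0.507 0.398 0.004] [0.494 0.386 0.004]
knob [0.528 0.141 0.092]
bottle [0.659 0.255 0.06 ]
grip [0.389 0.19  0.012] [0.382 0.206 0.012]
sd [0.623 0.348 0.013] [0.617 0.403 0.013]
marker [ 0.711 -0.105  0.01 ] [ 0.699 -0.117  0.01 ]
```

View pics/a.png

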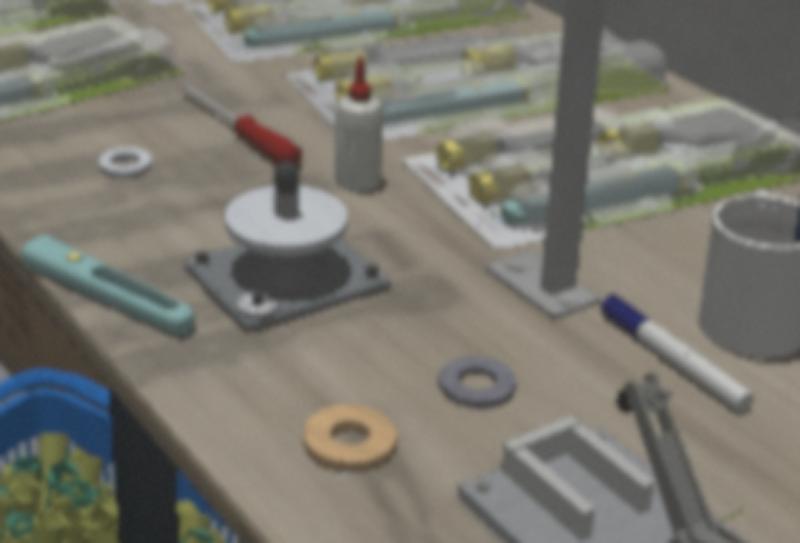

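View pics/b.png

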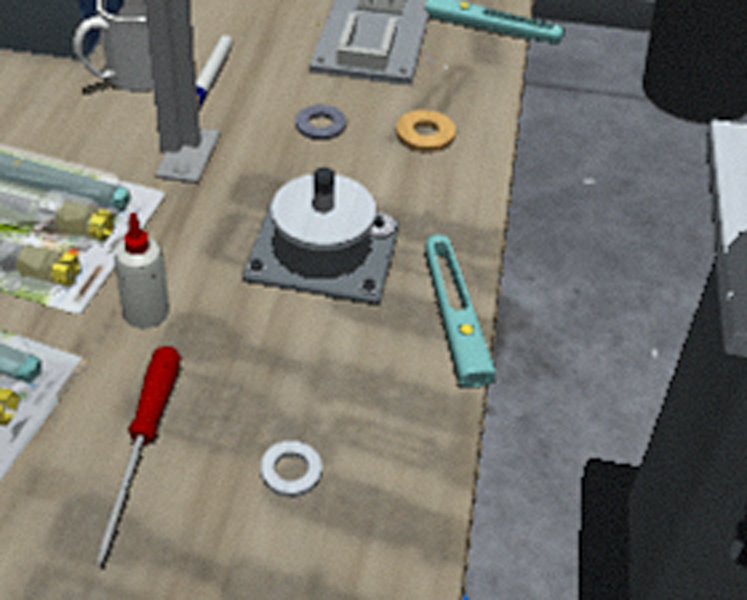

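```bash
cat >> h.py <<'E'
O=[180,0,90]
def look(name,labels,f):
    robot.pause(.15)
    cm=cam("wrist");im=vision.grab_frame("wrist");cv2.imwrite(f"pics/{f}.png",im[:,:,::-1])
    np.savez(f"pics/{f}.npz",K=cm[0],R=cm[1],t=cm[2])
    for n,z in labels:
        for d in recognise(n,"wrist")[:2]: print(n,round(d["p"],2),np.round(d["rect"],1),px2w(cm,d["rect"][:2],z).round(4))
E
python3 - <<'E'
from h import *
robot.move_to([.528,.141,.24],O); print(robot.current_time_s(),robot.current_joint_positions())
look("",[("knob_middle",.092),("post_clamp",.06)],"w1")
fingers.gripper_to(.88)
robot.move_to([.45,.03,.2],O)
robot.move_to([.451,-.06,.145],O)
look("",[("wood_disc",.005),("felt_disc",.004)],"w2")
print(robot.current_time_s(),robot.current_finger_gap(),robot.current_tool_pos())
a,b=cv2.imread("pics/w1.png"),cv2.imread("pics/w2.png")
cv2.imwrite("pics/w12.png",cv2.resize(np.vstack([a,b]),(400,600)) if 0 else cv2.resize(np.hstack([a,b]),(800,300),interpolation=cv2.INTER_AREA))
E
```

```text
2.7583 [-39.86147812  19.03288859  30.42479054  88.86182873  -9.93225679
  74.82276958  -7.9526438 ]
knob_middle 0.81 [272.4 205.2  19.5  24.9] [0.5253 0.1405 0.092 ]
knob_middle 0.39 [271.8 188.9 118.2 105.1] [0.5247 0.1558 0.092 ]
post_clamp 0.65 [272.  189.3 114.  101.2] [0.5245 0.1484 0.06  ]
wood_disc 0.72 [273.6 208.4  70.3  69.9] [ 0.4517 -0.0614  0.005 ]
felt_disc 0.88 [403.6 200.6  63.3  61.9] [ 0.568 -0.054  0.004]
4.75 0.8830696656937453 [ 0.45181696 -0.0587187   0.14548872]
```

View pics/w12.png

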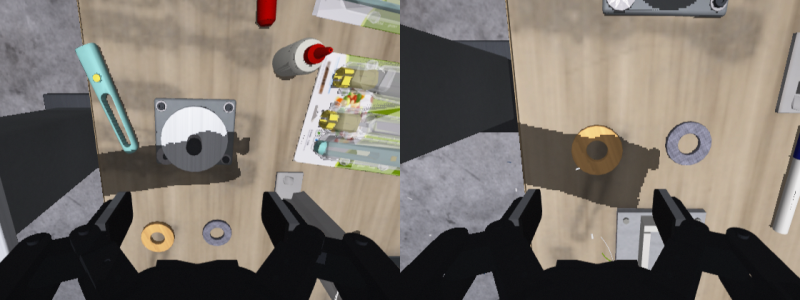

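Run:
```python
from h import *
def ld(f): d=np.load(f"pics/{f}.npz"); return cv2.imread(f"pics/{f}.png"),(d["K"],d["R"],d["t"])
a,A=ld("w1");b,B=ld("w2")
print("flange",px2w(A,(272,189.3),.008))
g=cv2.cvtColor(a,cv2.COLOR_BGR2GRAY)[170:235,220:325]
n,l,s,c=cv2.connectedComponentsWithStats((g<45).astype(np.uint8))
for i in range(1,n):
    if s[i,4]>60: print("dark",s[i]+[220,170,0,0,0],c[i]+[220,170])
# top of knob: predicted outline for xy
for x,y in [(.5253,.1405),(.5253,.143)]:
    print([w2px(A,(x+dx,y+dy,z)).round(1) for dx,dy,z in [(0,.01,.1),(0,-.01,.1),(-.01,0,.1),(.01,0,.1),(0,.01,.082),(0,.048,.06),(0,-.048,.06),(-.048,0,.06),(.048,0,.06)]])
cr=np.hstack([cv2.resize(a[140:240,215:330],(460,400),interpolation=cv2.INTER_NEAREST),cv2.resize(b[160:260,230:315],(340,400),interpolation=cv2.INTER_NEAREST)])
cv2.imwrite("pics/cr.png",cr)
```

```text
flange [0.52395953 0.13689062 0.008     ]
dark [261 193  21  24 418] [271.13636364 204.74162679]
dark [311 219  10  10  81] [315.81481481 223.32098765]
[array([272.4, 196.7]), array([272.4, 218.2]), array([261.2, 207.6]), array([283.5, 207.6]), array([272.5, 192.2]), array([272.8, 148.9]), array([272.7, 240.8]), array([225.6, 196.7]), array([319.9, 197. ])]
[array([272.4, 194. ]), array([272.4, 215.6]), array([261.2, 204.9]), array([283.6, 204.9]), array([272.6, 189.5]), array([272.8, 146.3]), array([272.7, 238.6]), array([225.5, 194.3]), array([320. , 194.6])]
```

View pics/cr.png

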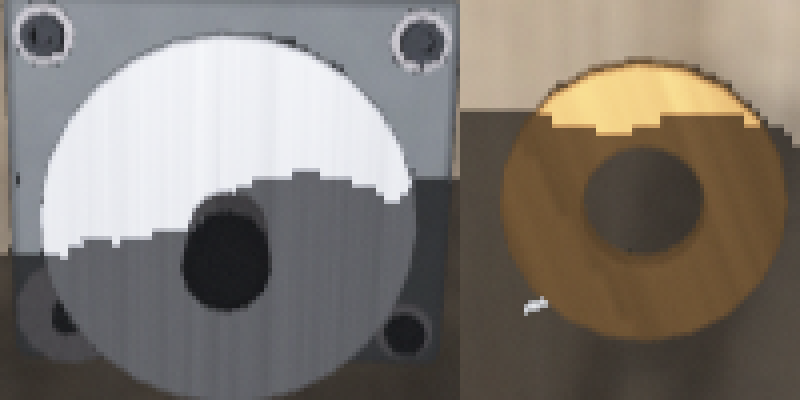

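```bash
cat >> h.py <<'E'
def grip(xy,w0,w1,dz,force=40):
    x,y=xy
    robot.move_to([x,y,.06],O)
    hit=robot.line_to([x,y,-.002],velocity=.06,f_stop=5)
    zc=robot.current_tool_pos()[2]; print("touch",hit,round(zc,4))
    robot.line_to([x,y,zc+dz],velocity=.05)
    fingers.gripper_to(w1-.15,force)
    p=robot.current_tool_pos();print("gap",robot.current_finger_gap(),p,robot.current_gripper_force())
    robot.line_to([x,y,.13],velocity=.15)
    print("gap",robot.current_finger_gap(),robot.current_time_s())
    return p[2]
E
python3 - <<'E'
from h import *
d=np.load("pics/w2.npz");B=(d["K"],d["R"],d["t"])
p=px2w(B,(275.9,210),.007);print(p)
zg=grip(p[:2],.88,.75,.0052);open("zg","w").write(str(zg))
look("",[("wood_disc",.13)],"w3")
cv2.imwrite("pics/w3c.png",cv2.resize(cv2.imread("pics/w3.png")[180:420,100:450],(700,480)))
E
```

```text
[ 0.45372945 -0.06227106  0.007     ]
touch True 0.0078
gap 0.7319399565728921 [ 0.45358165 -0.06223252  0.01348321] 41.52762835845351
gap 0.7265178784095305 7.475
wood_disc 0.66 [273.2 275.5 130.9 120.2] [ 0.4524 -0.0564  0.13  ]
```

View pics/w3c.png

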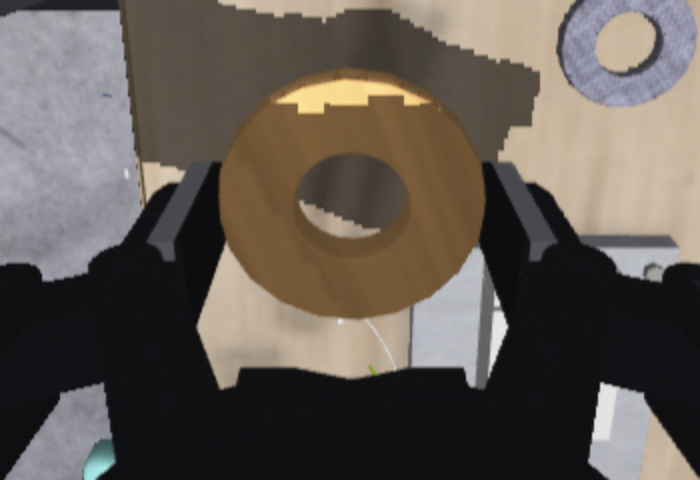

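Run:
```python
from h import *
d=np.load("pics/w3.npz");B=(d["K"],d["R"],d["t"])
for z in (.1265,): 
    for n,u in dict(ht=(276,256),hb=(276,309),hl=(247,281),hr=(305,281),ol=(209.5,278),or_=(343,278),ob=(276,339),ot=(276,219)).items(): print(n,px2w(B,u,z).round(4))
print(px2w(B,(276,214),.1165),robot.current_tool_pos())
```

```text
ht [ 0.4536 -0.0484  0.1265]
hb [ 0.4536 -0.0762  0.1265]
hl [ 0.4401 -0.0611  0.1265]
hr [ 0.4672 -0.0611  0.1265]
ol [ 0.4226 -0.0596  0.1265]
or_ [ 0.4848 -0.0595  0.1265]
ob [ 0.4536 -0.0935  0.1265]
ot [ 0.4536 -0.0306  0.1265]
[ 0.45357917 -0.03139954  0.1165    ] [ 0.45315592 -0.06227821  0.12924896]
```

```bash
cat >> h.py <<'E'
def place(xy,zend,open_to):
    x,y=xy
    robot.move_to([x,y,.19],O)
    robot.line_to([x,y,zend+.055],velocity=.12)
    hit=robot.line_to([x,y,zend-.001],velocity=.05,f_stop=6)
    z=robot.current_tool_pos()[2];print("placed",hit,z,"want",zend,robot.current_contact_force().round(1) if hasattr(robot.current_contact_force(),'round') else robot.current_contact_force(),robot.current_time_s())
    return z-zend
E
python3 - <<'E'
from h import *
zg=float(open("zg").read())
robot.move_to([.45,.03,.21],O)
e=place((.5242,.1404),zg+.06,.88)
if abs(e)<.003:
    fingers.gripper_to(.88)
    robot.pause(.25)
    robot.line_to([.5242,.1404,.17],velocity=.15)
    robot.move_to([.5246,.1405,.24],O)
    look("",[("wood_disc",.065),("felt_disc",.004)],"w4")
    print(robot.current_time_s())
    # felt view on the way
    robot.move_to([.50,.03,.2],O)
    robot.move_to([.567,-.054,.145],O)
    look("",[("felt_disc",.004)],"w5")
    print(robot.current_time_s())
    a,b=cv2.imread("pics/w4.png"),cv2.imread("pics/w5.png")
    cv2.imwrite("pics/cr2.png",np.hstack([cv2.resize(a[140:240,215:330],(460,400),interpolation=cv2.INTER_NEAREST),cv2.resize(b[160:260,230:315],(340,400),interpolation=cv2.INTER_NEAREST)]))
E
```

```text
placed True 0.07363518704636632 want 0.07348321458487549 [-0.8 -0.4  5. ] 10.5833
wood_disc 0.64 [274.2 195.3  62.5  63.6] [0.5218 0.1412 0.065 ]
wood_disc 0.53 [276.  185.1 117.4 105.1] [0.5235 0.1515 0.065 ]
felt_disc 0.85 [308.9 324.1  38.5  38.2] [ 0.5684 -0.0543  0.004 ]
12.6
felt_disc 0.87 [274.  205.9  62.4  64.6] [ 0.567  -0.0524  0.004 ]
13.95
```

View pics/cr2.png

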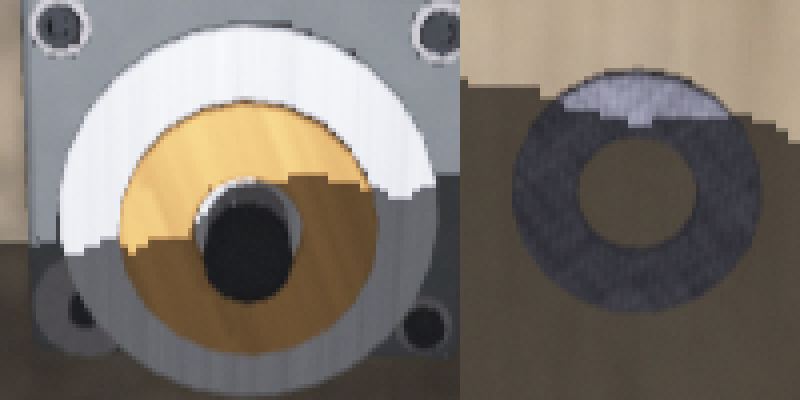

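Run:
```python
from h import *
def ld(f): d=np.load(f"pics/{f}.npz"); return (d["K"],d["R"],d["t"])
A,B=ld("w4"),ld("w5")
c=lambda r,s:(215+r/4,140+s/4)
m=lambda p,q:(p+q)/2
print("plate",m(px2w(A,c(247.5,23),.06),px2w(A,c(247.5,395),.06)),px2w(A,c(59,209),.06),px2w(A,c(436,209),.06))
print("wood",m(px2w(A,c(248.5,100),.068),px2w(A,c(248.5,354),.07)),px2w(A,c(119,227),.07),px2w(A,c(378,227),.07))
print("knob bottom",px2w(A,c(248.5,300),.099))
p=px2w(B,(274.25,207.75),.006);print(p)
fingers.gripper_to(.80)
zg=grip(p[:2],.80,.66,.0049);open("zg","w").write(str(zg))
look("",[("felt_disc",.13)],"w6"); print(robot.current_tool_pos())
cv2.imwrite("pics/w6c.png",cv2.resize(cv2.imread("pics/w6.png")[200:350,200:350],(600,600),interpolation=cv2.INTER_NEAREST))
```

```text
plate [0.52442052 0.14098082 0.06      ] [0.47694498 0.14310544 0.06      ] [0.57183126 0.14319612 0.06      ]
wood [0.52466668 0.13983787 0.069     ] [0.49298771 0.14093902 0.07      ] [0.55631321 0.14100342 0.07      ]
knob bottom [0.52465375 0.13130943 0.099     ]
[ 0.56724789 -0.05351619  0.006     ]
touch True 0.01
gap 0.631517811111625 [ 0.56709153 -0.05345308  0.0151886 ] 41.094195982441306
gap 0.6293074130913254 16.8833
felt_disc 0.65 [276.7 274.5 109.8 112.3] [ 0.5675 -0.0469  0.13  ]
[ 0.56665311 -0.05346527  0.129054  ]
```

View pics/w6c.png

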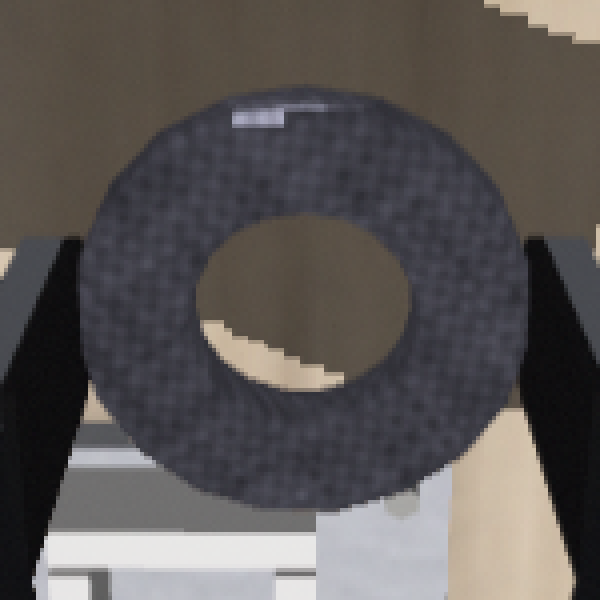

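Run:
```python
from h import *
d=np.load("pics/w6.npz");B=(d["K"],d["R"],d["t"])
z=.1219;ob=px2w(B,(275.9,327.5),z);ht=px2w(B,(275.9,253.25),z)
c=np.array([ob[0],(ob[1]+.028+ht[1]-.0135)/2]);p=np.array(robot.current_tool_pos()[:2]);off=c-p
print(ob[1]+.028,ht[1]-.0135,c,p,off)
assert max(abs(off))<.004
t=np.array([.5245,.1407])-off
zg=float(open("zg").read())
robot.line_to([.5,-.03,.2],velocity=.3)
robot.move_to([.47,.03,.21],O)
e=place(t,zg+.07,.80)
if abs(e)<.003:
    fingers.gripper_to(.80)
    robot.pause(.25)
    robot.line_to([*t,.17],velocity=.15)
    robot.move_to([.5246,.1405,.24],O)
    look("",[("felt_disc",.074)],"w7")
    print(robot.current_time_s())
    robot.move_to([.495,.388,.145],O)
    look("",[("metal_ring",.004)],"w8")
    print(robot.current_time_s())
    a,b=cv2.imread("pics/w7.png"),cv2.imread("pics/w8.png")
    cv2.imwrite("pics/cr3.png",np.hstack([cv2.resize(a[140:240,215:330],(460,400),interpolation=cv2.INTER_NEAREST),cv2.resize(b[160:260,230:315],(340,400),interpolation=cv2.INTER_NEAREST)]))
```

```text
-0.053124402073002036 -0.05357087052604729 [ 0.5670755  -0.05334764] [ 0.56665311 -0.05346527] [0.00042239 0.00011764]
placed True 0.08524822188477689 want 0.0851886002821062 [0.4 0.1 4. ] 20.1583
felt_disc 0.71 [277.7 198.9  58.8  59.4] [0.5252 0.1399 0.074 ]
22.0583
metal_ring 0.85 [277.4 204.5  51.6  53.6] [0.4997 0.3854 0.004 ]
23.35
```

View pics/cr3.png

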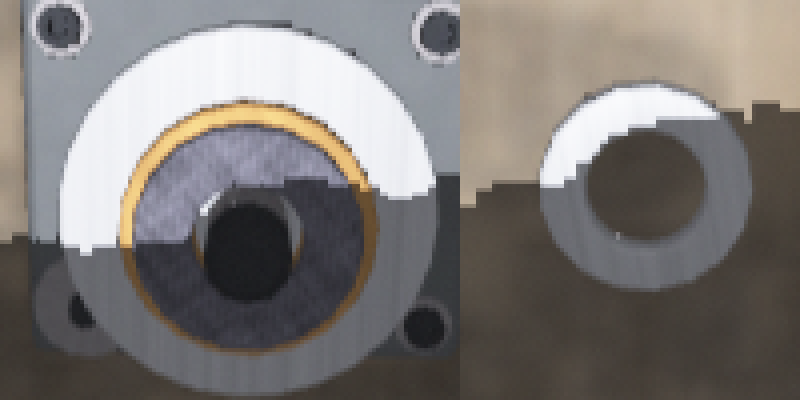

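Run:
```python
from h import *
d=np.load("pics/w8.npz");B=(d["K"],d["R"],d["t"])
p=px2w(B,(276.5,206.6),.006);print(p)
fingers.gripper_to(.70)
zg=grip(p[:2],.70,.565,.0043)
g=robot.current_finger_gap()
assert .45<g<.62
t=np.array([.5241,.1406])
robot.move_to([.5,.3,.2],O)
e=place(t,zg+.078,.70)
if abs(e)<.003:
    fingers.gripper_to(.70)
    robot.pause(.25)
    robot.line_to([*t,.17],velocity=.15)
    robot.move_to([.5246,.1405,.24],O)
    look("",[("metal_ring",.082)],"w9")
    print(robot.current_time_s())
a=cv2.imread("pics/w9.png")
cv2.imwrite("pics/cr4.png",cv2.resize(a[140:240,215:330],(460,400),interpolation=cv2.INTER_NEAREST))
```

```text
[0.49891435 0.38396988 0.006     ]
touch True 0.0122
gap 0.5305355692643112 [0.49894914 0.3839068  0.01656813] 40.50361784175038
gap 0.5330507773718981 26.2417
placed True 0.09449984291680925 want 0.094568127467559 [-0.2  0.   4.2] 28.975
metal_ring 0.64 [276.7 199.6  51.4  52.6] [0.5242 0.1412 0.082 ]
30.8083
```

View pics/cr4.png

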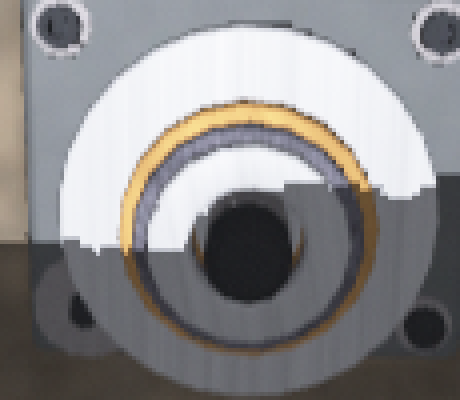

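The three discs are stacked flat and concentric, with the knob at crop (248,255) in the middle of them. Next I pinch the knob and draw it up.

Run:
```python
from h import *
x,y=.5242,.1407
fingers.gripper_to(.42)
robot.line_to([x,y,.15],velocity=.15)
hit=robot.line_to([x,y,.1057],velocity=.06,f_stop=8)
print(hit,robot.current_tool_pos())
fingers.gripper_to(0.0,110)
z0=robot.current_tool_pos()[2];print("gap",robot.current_finger_gap(),robot.current_gripper_force(),z0,robot.current_contact_force())
robot.line_to([x,y,z0+.040],velocity=.03)
robot.pause(.3)
print(robot.current_tool_pos(),robot.current_contact_force(),robot.current_finger_gap(),robot.current_gripper_force(),robot.current_time_s())
for c,n in (("scene","s1"),("side","s2")): cv2.imwrite(f"pics/{n}.png",vision.grab_frame(c)[:,:,::-1])
a,b=cv2.imread("pics/s1.png"),cv2.imread("pics/s2.png")
cv2.imwrite("pics/fin.png",np.hstack([cv2.resize(a[170:260,230:310],(400,450),interpolation=cv2.INTER_CUBIC),cv2.resize(b[175:265,240:320],(400,450),interpolation=cv2.INTER_CUBIC)]))
for c,n in (("scene","s1"),("side","s2")):
    C=cam(c); print(c,[w2px(C,(.5245,.1408,z)).round(1) for z in (.086,.0915,.122,.142)])
```

```text
False [0.52452762 0.14067974 0.10592848]
gap 0.1695842122282288 107.80897378921509 0.1067013458389993 [-3.80061267e+00  2.53049268e-03  6.42935521e+00]
[0.5236183  0.14071634 0.1464117 ] [ -1.26336579   1.02058638 -15.74070841] 0.16817564786583503 107.86393404006958 34.9667
scene [array([271. , 214.3]), array([271. , 212.1]), array([271. , 199.7]), array([271. , 191.4])]
side [array([280.7, 209. ]), array([280.7, 207.3]), array([280.9, 197.4]), array([281. , 190.7])]
```

View pics/fin.png

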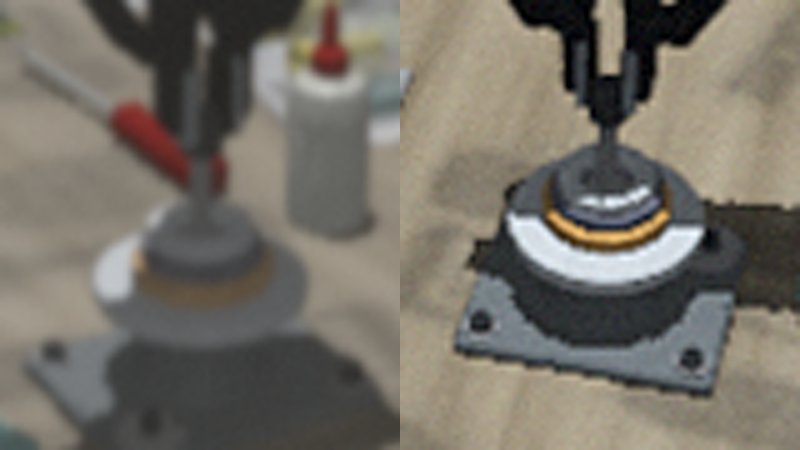

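Run:
```python
from h import *
robot.pause(1.0)
print(robot.current_tool_pos(),robot.current_contact_force(),robot.current_finger_gap(),robot.current_dq())
F=robot.current_contact_force()
if -18<F[2]<-12: print(workorder.close_job())
```

```text
[0.5236391  0.14074694 0.14647767] [ -3.3358299    0.53885069 -14.14111726] 0.16923892823223954 [-0.04471715 -0.05371382 -0.01017128 -0.05938155  0.01623382  0.02570003
 -0.08912938]
the job is handed in; nothing more can be done
None
```

The wooden, felt and aluminium discs are stacked flat over the rod, and the job was handed in with the gripper still holding the knob about 40 mm up (tool force about 14 N, the spring load expected at that height); no verdict came back.

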